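# Enter the code on the hallway key box

### The job

Unlock the grey key box on the hallway console: first turn its clearing knob back (anticlockwise) to its zero stop, then press the round key, the long bar key and the square key in that order, one at a time, each fully down so that its flag stands up, and let each spring up again before the next. Do not press the cross-shaped key, keep the knob at zero, and leave the ball cube, gauge, bails and whistle where they are.

Things in the scene. Friction and masses are not known exactly. Their poses are not given: they have to be found in the camera images.
- keybox: Fixed grey steel key box, 150 deep (x) x 370 wide (y) x 60 mm high; origin at centre of underside, front -x. On top: knob at own y +130 mm (84 mm round base); four black key modules 112 x 56 x 8 mm at own y +45, -17, -79, -141 mm, in any order, each with a white key (20 mm in front of the module centre) and, behind it, a tell-tale flag.
- dial (a joint): angle of the clearing knob, rad: 0 at the zero stop, where its grip bar points straight front to back at the white mark on the box; it grows clockwise seen from above (up to 2.5), so it is cleared by turning anticlockwise until it stops. It stays where left.
- dial_grip (a point): point on the knob's vertical axis at the height to grip its black bar (57 mm long, 14 mm wide, 32 mm high, its top 44 mm above the box top, 7 mm above this point; it stands on a disc 60 mm across whose top is 23 mm below this point). The axes of this point turn with the knob, its x along the bar.
- key_round_top (a point): centre of the top face of the white spring key shaped as a round disc, 42 mm across; top face 28 mm above the box top (88 mm above the table) when up; axes as the box's.
- key_bar_top (a point): centre of the top face of the white spring key shaped as a long narrow bar, 56 mm long and 20 mm wide (long side across the box, front to back); top face 28 mm above the box top (88 mm above the table) when up; axes as the box's.
- key_square_top (a point): centre of the top face of the white spring key shaped as a square block, 37 x 37 mm; top face 28 mm above the box top (88 mm above the table) when up; axes as the box's.
- key_cross_top (a point): centre of the top face of the white spring key shaped as a plus-sign cross, 50 x 46 mm with arms 16 mm wide; top face 28 mm above the box top (88 mm above the table) when up; axes as the box's.
- key_round (a joint): travel of the round key, m: 0 up, 0.008 fully down (about 5 N); it springs back up when let go.
- key_bar (a joint): travel of the bar key, m: 0 up, 0.008 fully down (about 5 N); it springs back up when let go.
- key_square (a joint): travel of the square key, m: 0 up, 0.008 fully down (about 5 N); it springs back up when let go.
- key_cross (a joint): travel of the cross key, m: 0 up, 0.008 fully down (about 5 N); it springs back up when let go.
- flag_round (a joint): angle of the round key's tell-tale, rad: a 28 mm square aluminium flap 55 mm behind the key centre, 0 lying flat; the last 6 mm of the key's stroke raise it to about 1.3 (standing), and it stays up when the key springs back. It cannot be lowered again, nor moved by hand.
- flag_bar (a joint): angle of the bar key's tell-tale, rad: a 28 mm square aluminium flap 55 mm behind the key centre, 0 lying flat; the last 6 mm of the key's stroke raise it to about 1.3 (standing), and it stays up when the key springs back. It cannot be lowered again, nor moved by hand.
- flag_square (a joint): angle of the square key's tell-tale, rad: a 28 mm square aluminium flap 55 mm behind the key centre, 0 lying flat; the last 6 mm of the key's stroke raise it to about 1.3 (standing), and it stays up when the key springs back. It cannot be lowered again, nor moved by hand.
- flag_cross (a joint): angle of the cross key's tell-tale, rad: a 28 mm square aluminium flap 55 mm behind the key centre, 0 lying flat; the last 6 mm of the key's stroke raise it to about 1.3 (standing), and it stays up when the key springs back. It cannot be lowered again, nor moved by hand.
- ballcube: Bystander: red ball in a clear acrylic cube, 110 mm, 116 mm high with the lid's steel button; origin at centre of underside.
- gauge: Bystander: aluminium ball ring gauge lying flat, 94 mm outside, 73 mm inside, 12 mm high; origin at centre of underside.
- bails: Bystander: three varnished bails 110 mm long (own y) on a dark wooden rest 90 x 50 mm, 33 mm high; origin at centre of underside.
- whistle: Bystander: blue plastic whistle, 68 mm long (own x), 26 mm high, mouthpiece towards +x; origin under its round barrel.

How it is judged:
On the way, in this order (a step that is already met when the one before it is completed fails the run):
1. the clearing knob is back at its zero stop (value of joint dial below 0.07 rad), for 0.2 s.
2. the round key has been pressed fully and let up again, its flag standing (value of joint flag_round above 0.9 rad and value of joint key_round below 0.0025 m), for 0.1 s.
3. the bar key has been pressed fully and let up again, its flag standing (value of joint flag_bar above 0.9 rad and value of joint key_bar below 0.0025 m), for 0.1 s.
4. the square key has been pressed fully and let up again, its flag standing (value of joint flag_square above 0.9 rad and value of joint key_square below 0.0025 m), for 0.1 s.
At the end, for the whole second after the job is handed in: The knob is within 0.07 rad of its zero stop; the flags of the round, bar and square keys stand (over 0.9 rad), the cross key's flag lies (under 0.4 rad); all four keys are up (within 2.5 mm); ball cube, gauge, bails and whistle are within 20 mm of where they started (all of step 2 and all of step 3 and all of step 4 and value of joint dial below 0.07 rad and value of joint flag_cross below 0.4 rad and value of joint key_cross below 0.0025 m and distance of each of ballcube, gauge, bails, whistle from where it was at the start of the episode below 0.02 m); the robot touches nothing.
It fails at once if a key was worked before the knob was back at its zero stop, or the knob was off its stop afterwards (value of joint dial above 0.12 rad and value of joint any of flag_round, flag_bar, flag_square, flag_cross above 0.4 rad).
It fails at once if keys were worked out of order (bar before round, or square before bar) ((value of joint flag_bar above 0.4 rad and value of joint flag_round below 0.4 rad) or (value of joint flag_square above 0.4 rad and value of joint flag_bar below 0.4 rad)).
It fails at once if the cross key was pressed (value of joint flag_cross above 0.4 rad).
It fails at once if two keys were down at once (value of joint each of key_round, key_bar above 0.004 m or value of joint each of key_round, key_square above 0.004 m or value of joint each of key_round, key_cross above 0.004 m or value of joint each of key_bar, key_square above 0.004 m or value of joint each of key_bar, key_cross above 0.004 m or value of joint each of key_square, key_cross above 0.004 m).
It fails at once if a bystander (ball cube, ring gauge, bails, whistle) was moved more than 20 mm (distance of any of ballcube, gauge, bails, whistle from where it was at the start of the episode above 0.02 m).
It also fails if it takes over 72 s, if anything falls off the work surface, if the arm or the gripper's body presses on something with over 40 N, if the wrist force passes 120 N, or if a joint passes its speed limit or range.

### The arm

A 6-joint arm with a two-finger parallel gripper is mounted at the origin on the work surface. World frame = base frame: x ahead of the robot, y to its left, z up, the work surface at z = 0. Lengths are in m, angles in rad, forces in N, time in s.
With the tool pointing down it reaches from about 0.3 to 0.875 m from the base axis. Payload 4.2 kg.
Tool frame: the origin (TCP) lies on the mounting face of the last link; the fingertips stand 173 mm ahead of it and the grasp point (between the pads) lies ctrl.grip_depth ahead of it (ctrl.grip_depth is the distance from the TCP to the grasp point, in m); z points along the fingers, y is the line along which they close (so a half turn about z gives the same grasp; the last joint's range is limited). The gripper opens to 85 mm and grips with 20 to 120 N. Pads are 22 mm wide; open, the fingers measure 114 mm over their backs; the gripper's body (76 mm by 85 mm) begins 54 mm behind the grasp point. The pads swing forward as they close: fully open they stand 13 mm farther back than shut.
Start: joints at [-1.28, 0.32, 1.565, -0, 1.257, -0.02], TCP at [0.176, -0.547, 0.405] pointing down, gripper open.
Joint ranges: [-3.11, 3.11], [-0.84, 2.01], [0.21, 2.61], [-1.34, 4.49], [0.05, 2.63], [-2.56, 2.56]. Speed limits (rad/s): [2.57, 2.57, 3.14, 3.14, 3.14, 3.14].

### API

Orientations are given as a unit quaternion [w, x, y, z].
In Python, from plant import ctrl gives the robot as it stands.
- The arm moves only by the tool move_arm, never from a script. Its argument "steps" is text: rows parted by semicolons, each of 7 numbers parted by spaces: the closure, from -1 (fully open) to 1 (shut), then the shift along the tool's x, y, z in cm, then the turn, a rotation vector about the tool's x, y, z in degrees. In form: grip dx dy dz ax ay az; .... A call has 1 to 5 rows; each row is the pose to reach, as a shift and turn from the pose commanded when the call began, along the tool's axes at that moment; what a row does not reach only later rows make up. A row lasts 1/8 s, in which the tool goes at most 62.5 mm and 10.7 degrees, less where a joint would pass 70% of its speed; a pose out of reach is approached as far as the arm can. A call with a gripper value outside its range is refused whole. The fingers move at their own pace and stop on an object; the grip force is fixed at half the most. Time passes only in rows, so rows that repeat a pose let the fingers close. It gives the time, the measured TCP pose, the force, the opening and the grip force at its end, in the units of the state.
- ctrl.sense(): the state, without advancing time (a new reading comes with each control period).
- ctrl.get_image(name): name is "scene" or "top" or "wrist"; returns a dict with "pixels" (480x640x3 uint8, red, green, blue), "camera_matrix" (3x3 intrinsics, pixels), "rvec" (rotation vector, rad) and "tvec" (3), from world to camera coordinates, as OpenCV has them. Camera axes: x right, y down, z forward; pixel columns grow to the right and rows downward; lengths in m; the calibration is good to about 2 mm. A picture is of the moment at which its call begins. There is no depth.
- ctrl.finish_job(): hands the job in; it is judged then, once.
The state is a dict: "t": time; "q": joint angles; "joint_vel": joint speeds; "joint_torque": joint torques, N m; "ee_pos": TCP position; "orientation": TCP orientation; "force": force on the tool from outside, world axes, zero at the start; "moment": the same for the moment, N m; "width": finger opening in m; "finger_force": force on a finger pad.
Only numpy, scipy, OpenCV 4.12 (cv2) and the standard library are available. Lean on these libraries where they do the work, as an engineer would, in place of code of your own. Each camera call takes 0.05 s, during which the arm holds its last target. There are 200 camera calls.

## Working session

There is one attempt and no reset: what is moved stays moved. The work goes in short steps, Python scripts to look and compute and a tool call to move; the robot and the scene stay as the last step left them, time stands still between calls to the robot, and variables do not carry over. Pictures are saved under pics/ and viewed, at most 10 in all, crops included, and the job is handed in when it is done.

Besides the shell and the picture viewer there is one more tool, called after "Request:" as name(argument=value, ...) on one line, values as JSON. move_arm: Moves the arm, as the interface text tells. Its arguments: {"type":"object","properties":{"steps":{"type":"string"}},"required":["steps"]}

```bash
mkdir -p pics; cat > h.py <<'E'
import numpy as np, cv2
from plant import ctrl
def cam(n):
    im=ctrl.get_image(n); return im
def ray(im,u,v,z):
    K=np.array(im["camera_matrix"]);R=cv2.Rodrigues(np.array(im["rvec"],float))[0];t=np.array(im["tvec"],float).ravel()
    c=-R.T@t; d=R.T@np.linalg.solve(K,[u,v,1.]); return c+d*(z-c[2])/d[2]
E
python3 - <<'E'
from h import *
import pickle
for n in("top","scene"):
    im=cam(n); cv2.imwrite(f"pics/{n}0.png",im["pixels"][:,:,::-1]); pickle.dump(im,open(n+"0.pkl","wb"))
print(ctrl.sense(),ctrl.grip_depth)
E
```

```text
{'t': 0.1, 'q': array([-1.28000344e+00,  3.20205111e-01,  1.56553127e+00, -6.17153976e-06,
        1.25738852e+00, -1.99949754e-02]), 'joint_vel': array([ 2.39523705e-04,  1.23098327e-04, -3.56870576e-03, -1.04543467e-05,
        1.62347377e-03, -1.35357331e-03]), 'joint_torque': array([ 7.34974983e-04, -4.16407442e+01, -2.34703070e+01, -2.55828233e-06,
        4.91966115e-03, -4.18177333e-07]), 'ee_pos': array([ 0.17580049, -0.54731134,  0.40398926]), 'orientation': array([-7.58714631e-04,  9.87950202e-01,  1.54770190e-01, -1.06323415e-04]), 'force': array([-0.16460603, -0.11994567,  0.8120348 ]), 'moment': array([ 0.02157567, -0.0048544 ,  0.05053992]), 'finger_force': 0.0, 'width': 0.0855146060785072} 0.1547
```

View pics/top0.png

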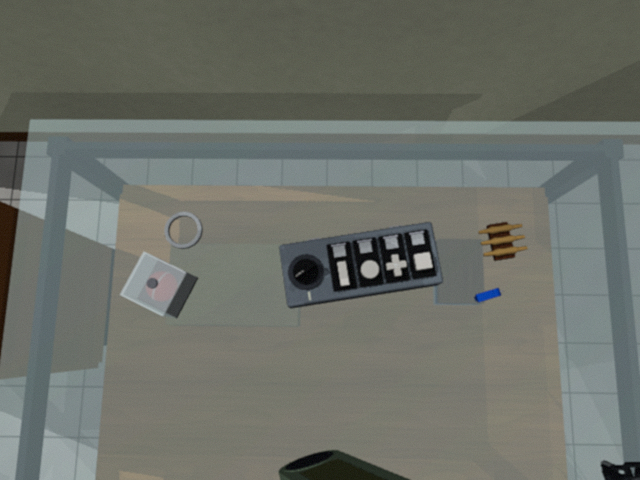

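View pics/scene0.png

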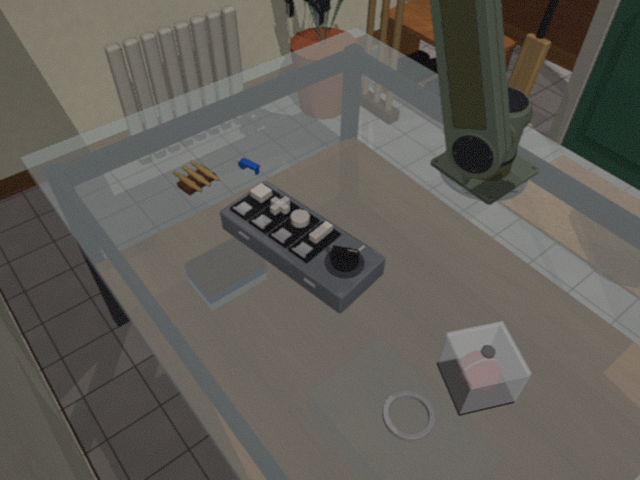

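The top view shows the knob at about (306,272) and the keys to its right in the order bar (345,273), round (370,269), cross (396,265) and square (422,260). Now I'll measure them.

```bash
python3 - <<'E'
from h import *
import pickle
im=pickle.load(open("top0.pkl","rb")); p=im["pixels"]
g=p.min(2).astype(np.uint8); m=((g>150)*255).astype(np.uint8); m[:220]=0;m[310:]=0;m[:,:275]=0;m[:,445:]=0
n,l,s,c=cv2.connectedComponentsWithStats(m)
for i in range(1,n):
    if s[i,4]>8: print(s[i],c[i].round(1),ray(im,*c[i],.088).round(4),ray(im,*c[i],.06).round(4))
# box outline
hsv=cv2.cvtColor(p,cv2.COLOR_RGB2HSV)
print(p[240,310],p[300,330],p[285,420],p[250,250])
b=((p.max(2)<95)*255).astype(np.uint8); b[:215]=0;b[315:]=0;b[:,:270]=0;b[:,434+16:]=0
b|=m; b=cv2.morphologyEx(b,cv2.MORPH_CLOSE,np.ones((9,9)))
n,l,s,c=cv2.connectedComponentsWithStats(b); k=1+np.argmax(s[1:,4]); ys,xs=np.where(l==k)
r=cv2.minAreaRect(np.c_[xs,ys].astype(np.float32)); bx=cv2.boxPoints(r); W=np.array([ray(im,*q,.06) for q in bx]); print(bx,W.round(4),W.mean(0),np.linalg.norm(np.diff(W,axis=0),axis=1))
cr=cv2.resize(p[235:310,275:445],None,fx=4.7,fy=4.7,interpolation=cv2.INTER_CUBIC); cv2.imwrite("pics/crop0.png",cr[:,:,::-1])
E
```

```text
[413 238  11   6  51] [417.7 240.6] [ 0.6112 -0.1983  0.088 ] [ 0.6168 -0.2032  0.06  ]
[392 242   5   4  10] [394.7 243.4] [ 0.6042 -0.1453  0.088 ] [ 0.6096 -0.1488  0.06  ]
[415 253  17  16 225] [422.7 260.6] [ 0.5645 -0.2088  0.088 ] [ 0.5689 -0.2139  0.06  ]
[387 255  19  20 180] [396.1 264.5] [ 0.555  -0.1477  0.088 ] [ 0.5592 -0.1513  0.06  ]
[362 261  16  16 211] [369.5 268.6] [ 0.5449 -0.0867  0.088 ] [ 0.5488 -0.0888  0.06  ]
[338 262  11  23 167] [342.8 273.2] [ 0.5338 -0.0256  0.088 ] [ 0.5375 -0.0263  0.06  ]
[79 85 91] [41 43 46] [56 63 69] [121 126 116]
[[278.0053  244.7835 ]
 [433.9524  220.32121]
 [444.00568 284.4109 ]
 [288.0586  308.87317]] [[ 0.6042  0.1278  0.06  ]
 [ 0.6663 -0.2431  0.06  ]
 [ 0.5132 -0.262   0.06  ]
 [ 0.4531  0.1004  0.06  ]] [ 0.55917436 -0.06923177  0.06      ] [0.37601229 0.15432997 0.36738542]
```

View pics/crop0.png

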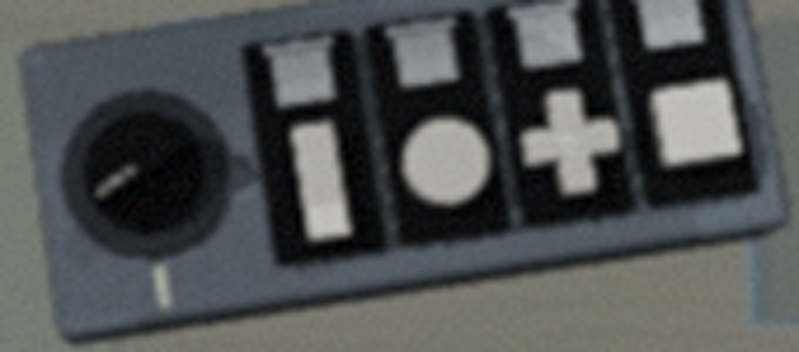

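The crop shows the modules in order from the knob as bar, round, cross and square. The knob's white pointer runs from crop (97,192) to (135,168), about 65° clockwise of the white mark at (162,285). The keys are 62 mm apart, matching the spec, and the box yaw is about 9.5°. Next I'll move above the knob.

```bash
cat >> h.py <<'E'
def go(x,y,z,psi):  # TCP target, tool x-axis heading (deg)
    s=ctrl.sense(); w,a,b,c=s["orientation"]
    from scipy.spatial.transform import Rotation as Ro
    R=Ro.from_quat([a,b,c,w]); p=np.deg2rad(psi)
    T=Ro.from_matrix(np.array([[np.cos(p),np.sin(p),0],[np.sin(p),-np.cos(p),0],[0,0,-1]]))
    print("cm",(R.inv().apply(np.array([x,y,z])-s["ee_pos"])*100).round(2),"deg",(R.inv()*T).as_rotvec(degrees=True).round(1),"t",s["t"],"F",s["force"].round(1),"q6",s["q"][5].round(2),s["ee_pos"].round(4))
def box(bx,by):  # box-frame point -> world
    import pickle
    B=np.array([.5338,-.0256]);S=np.array([.5645,-.2088]);u=(B-S)/np.linalg.norm(B-S);v=np.array([u[1],-u[0]])
    return (B+S)/2+u*(by+.048)+v*(bx+.02)
E
python3 - <<'E'
from h import *
import pickle
im=pickle.load(open("top0.pkl","rb"))
print("knob",box(0,.13),"by base circle",ray(im,306.9,271.6,.066))
f=lambda u,v:ray(im,275+u/4.7,235+v/4.7,.104)
print("pointer",f(97,192),f(135,168),np.rad2deg(np.arctan2(*(f(97,192)-f(135,168))[1::-1])))
for by in(.045,-.017,-.079,-.141):print(box(-.02,by))
go(.54,.0615,.40,123.5)
E
```

```text
knob [0.53945656 0.06165759] by base circle [0.53977048 0.05778777 0.066     ]
pointer [0.52483812 0.08120234 0.104     ] [0.5366154  0.06313101 0.104     ] 123.09273095485705
[ 0.53377971 -0.02547893]
[ 0.54402657 -0.08662631]
[ 0.55427343 -0.14777369]
[ 0.56452029 -0.20892107]
cm [ 53.29 -46.83   0.47] deg [-1.000e-01 -1.000e-01 -1.057e+02] t 0.1 F [-0.2 -0.1  0.8] q6 -0.02 [ 0.1758 -0.5473  0.404 ]
```

Request:
move_arm(steps="-1 10.6 -9.4 0 0 0 -20; -1 21 -18.6 0 0 0 -40; -1 21 -18.6 0 0 0 -50; -1 21 -18.6 0 0 0 -50; -1 21 -18.6 0 0 0 -50")

```text
t: 0.72
ee_pos: [0.3196, -0.3036, 0.4045]
orientation: [-0.0, 0.828, 0.561, 0.0]
force: [0.5, -0.5, -0.2]
width: 0.0855
finger_force: 0.0
```

```bash
python3 -c "
from h import *
go(.5395,.061,.40,123)"
```

```text
cm [42.02  6.88  0.48] deg [ -0.   -0.1 -54.8] t 0.725 F [ 0.5 -0.5 -0.2] q6 -0.41 [ 0.3196 -0.3036  0.4045]
```

Request:
move_arm(steps="-1 42 6.9 0.5 0 0 -55; -1 42 6.9 0.5 0 0 -55; -1 42 6.9 0.5 0 0 -55; -1 42 6.9 0.5 0 0 -55; -1 42 6.9 0.5 0 0 -55")

```text
t: 1.35
ee_pos: [0.4829, -0.0378, 0.4009]
orientation: [0.0, 0.486, 0.874, -0.0]
force: [1.6, -0.1, 0.2]
width: 0.0854
finger_force: 0.0
```

```bash
python3 -c "
from h import *
go(.5395,.061,.40,123)"
```

```text
cm [ 5.4  10.02  0.08] deg [-0.   0.  -1.1] t 1.35 F [ 1.6 -0.1  0.2] q6 -0.66 [ 0.4829 -0.0378  0.4009]
```

Request:
move_arm(steps="-1 5.4 10 0 0 0 -1; -1 5.4 10 0 0 0 -1; -1 5.4 10 0 0 0 -1; -1 5.4 10 0 0 0 -1")

```text
t: 1.85
ee_pos: [0.5389, 0.0583, 0.4004]
orientation: [-0.001, 0.481, 0.877, -0.001]
force: [-0.6, -0.9, 0.1]
width: 0.0854
finger_force: 0.0
```

```bash
python3 - <<'E'
from h import *
import pickle
im=cam("wrist"); pickle.dump(im,open("w1.pkl","wb")); cv2.imwrite("pics/w1.png",im["pixels"][:,:,::-1])
go(.5395,.061,.2517,123)
E
```

```text
cm [ 0.23  0.26 14.9 ] deg [-0.1 -0.  -0.5] t 1.9 F [-1.   0.7 -0.3] q6 -0.48 [0.5387 0.0578 0.4007]
```

View pics/w1.png

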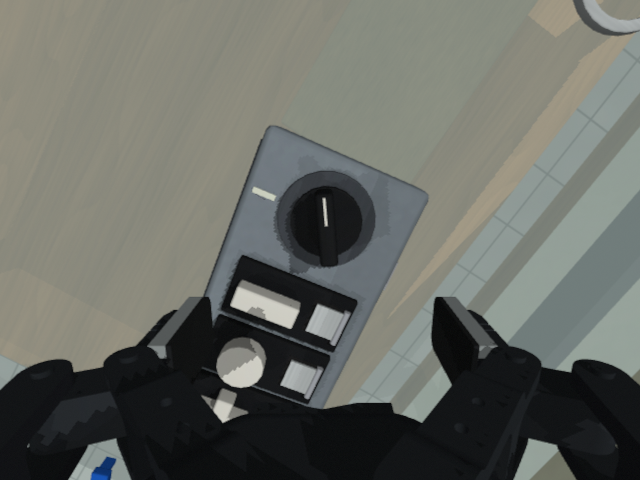

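In the wrist view the bar runs from about (323,187) to (330,265), and the knob base is centred at about (326,218). I'll check that against the measured axis.

```bash
python3 - <<'E'
from h import *
import pickle
im=pickle.load(open("w1.pkl","rb"))
a,b=ray(im,323,187,.104),ray(im,330,265,.104); print("bar",a,b,(a+b)/2,np.linalg.norm(a-b),np.rad2deg(np.arctan2(*(a-b)[1::-1])))
print("pointer",np.rad2deg(np.arctan2(*(ray(im,323,198,.104)-ray(im,326,226,.104))[1::-1])))
m=(im["pixels"].max(2)<62).astype(np.uint8)
print("base",ray(im,326,218,.066))
E
```

```text
bar [0.5215819  0.08669912 0.104     ] [0.55816929 0.03952557 0.104     ] [0.5398756  0.06311234 0.104     ] 0.059699085179762544 127.79684188098756
pointer 128.73851404234594
base [0.54036459 0.06212262 0.066     ]
```

```bash
python3 -c "
from h import *
go(.5397,.0617,.2517,127)"
```

```text
cm [ 0.28  0.32 14.9 ] deg [-0.1 -0.  -4.5] t 1.9 F [-1.   0.7 -0.3] q6 -0.48 [0.5387 0.0578 0.4007]
```

Request:
move_arm(steps="-1 0.3 0.3 5 0 0 -4.5; -1 0.3 0.3 10 0 0 -4.5; -1 0.3 0.3 10 0 0 -4.5; -1 0.3 0.3 10 0 0 -4.5")

```text
t: 2.4
ee_pos: [0.5407, 0.0619, 0.3029]
orientation: [0.001, 0.447, 0.895, 0.001]
force: [0.9, -0.2, 0.5]
width: 0.0854
finger_force: 0.0
```

```bash
python3 -c "
from h import *
go(.5397,.0617,.2517,127)"
```

```text
cm [ 0.05 -0.11  5.12] deg [ 0.1  0.1 -0.1] t 2.4 F [ 0.9 -0.2  0.5] q6 -0.55 [0.5407 0.0619 0.3029]
```

Good. I'll descend and close the gripper.

Request:
move_arm(steps="-1 0 -0.1 3 0 0 0; -1 0 -0.1 5 0 0 0; -1 0 -0.1 5 0 0 0; -1 0 -0.1 5 0 0 0; 0 0 -0.1 5 0 0 0")

```text
t: 3.02
ee_pos: [0.54, 0.062, 0.2527]
orientation: [0.001, 0.446, 0.895, 0.001]
force: [-0.4, 0.1, 0.2]
width: 0.0701
finger_force: 0.0
```

Request:
move_arm(steps="1 0 0 0 0 0 0; 1 0 0 0 0 0 0; 1 0 0 0 0 0 0; 1 0 0 0 0 0 0; 1 0 0 0 0 0 0")

```text
t: 3.65
ee_pos: [0.5394, 0.0621, 0.2512]
orientation: [0.0, 0.446, 0.895, 0.0]
force: [0.0, -0.3, 3.3]
width: 0.013
finger_force: 58.9
```

```bash
python3 -c "
from h import *
go(.5397,.0617,.2517,189.5)"
```

```text
cm [-0.05 -0.   -0.05] deg [  0.    0.  -62.5] t 3.65 F [ 0.  -0.3  3.3] q6 -0.55 [0.5394 0.0621 0.2512]
```

Request:
move_arm(steps="1 0 0 0 0 0 -7; 1 0 0 0 0 0 -14; 1 0 0 0 0 0 -21; 1 0 0 0 0 0 -28; 1 0 0 0 0 0 -35")

```text
t: 4.28
ee_pos: [0.539, 0.0614, 0.2512]
orientation: [-0.001, 0.154, 0.988, -0.001]
force: [-3.3, -3.7, 5.3]
width: 0.0129
finger_force: 59.3
```

Request:
move_arm(steps="1 0 0 0 0 0 -7; 1 0 0 0 0 0 -13; 1 0 0 0 0 0 -19; 1 0 0 0 0 0 -24; 1 0 0 0 0 0 -24")

```text
t: 4.9
ee_pos: [0.5389, 0.0609, 0.2512]
orientation: [-0.001, -0.053, 0.999, -0.002]
force: [-2.7, -6.3, 5.6]
width: 0.013
finger_force: 59.4
```

```bash
python3 -c "
from h import *
go(.5397,.0617,.2517,189.5);print(ctrl.sense()['moment'])"
```

```text
cm [-0.08  0.08 -0.05] deg [-0.2 -0.1 -3.4] t 4.9 F [-2.7 -6.3  5.6] q6 -1.58 [0.5389 0.0609 0.2512]
[-0.99966718  0.35690646  0.00943943]
```

Request:
move_arm(steps="1 0 0 0 0 0 -2; 1 0 0 0 0 0 -3.5; 1 0 0 0 0 0 -3.5")

```text
t: 5.28
ee_pos: [0.539, 0.0608, 0.2512]
orientation: [-0.001, -0.083, 0.997, -0.002]
force: [-2.9, -6.3, 5.5]
width: 0.0132
finger_force: 59.4
```

```bash
python3 -c "
from h import *
go(.5397,.0617,.2517,189.5);print(ctrl.sense()['moment'])"
```

```text
cm [-0.09  0.08 -0.05] deg [-0.2 -0.1  0.1] t 5.275 F [-2.9 -6.3  5.5] q6 -1.64 [0.539  0.0608 0.2512]
[-1.05122011  0.30871515 -0.13348432]
```

Request:
move_arm(steps="1 0 0 0 0 0 -2; 1 0 0 0 0 0 -3; 1 0 0 0 0 0 -3")

```text
t: 5.65
ee_pos: [0.539, 0.0606, 0.2513]
orientation: [-0.001, -0.106, 0.994, -0.001]
force: [-3.0, -8.3, 5.9]
width: 0.0129
finger_force: 71.2
```

```bash
python3 -c "
from h import *
go(.5397,.0617,.2517,189.5);print(ctrl.sense()['moment'])"
```

```text
cm [-0.09  0.1  -0.04] deg [-0.1 -0.1  2.7] t 5.65 F [-3.  -8.3  5.9] q6 -1.69 [0.539  0.0606 0.2513]
[-1.29221803  0.31854551 -1.59756175]
```

The wrist moment about z rose to 1.6 N m and the finger force went up, so the knob is at its stop. I'll let go, rise and look.

Request:
move_arm(steps="-1 0 0 0 0 0 0; -1 0 0 0 0 0 0; -1 0 0 0 0 0 0; -1 0 0 0 0 0 0; -1 0 0 0 0 0 0")

```text
t: 6.28
ee_pos: [0.5394, 0.0622, 0.251]
orientation: [0.0, -0.109, 0.994, -0.0]
force: [-0.2, 0.0, 0.0]
width: 0.0854
finger_force: 0.0
```

Request:
move_arm(steps="-1 0 0 -4 0 0 0; -1 0 0 -9 0 0 0; -1 0 0 -14 0 0 0; -1 0 0 -14 0 0 0; -1 0 0 -14 0 0 0")

```text
t: 6.9
ee_pos: [0.539, 0.0621, 0.3904]
orientation: [-0.001, -0.109, 0.994, -0.0]
force: [-0.7, 0.0, -0.4]
width: 0.0856
finger_force: 0.0
```

```bash
python3 - <<'E'
from h import *
import pickle
im=cam("wrist"); pickle.dump(im,open("w2.pkl","wb")); cv2.imwrite("pics/w2.png",im["pixels"][:,:,::-1])
k=box(-.02,-.017); go(k[0],k[1],.30,189.5)
E
```

```text
cm [  2.7  -14.63   8.97] deg [ 0.  -0.2  3. ] t 6.95 F [-1.  -0.3  0.5] q6 -1.7 [0.5389 0.0621 0.3896]
```

View pics/w2.png

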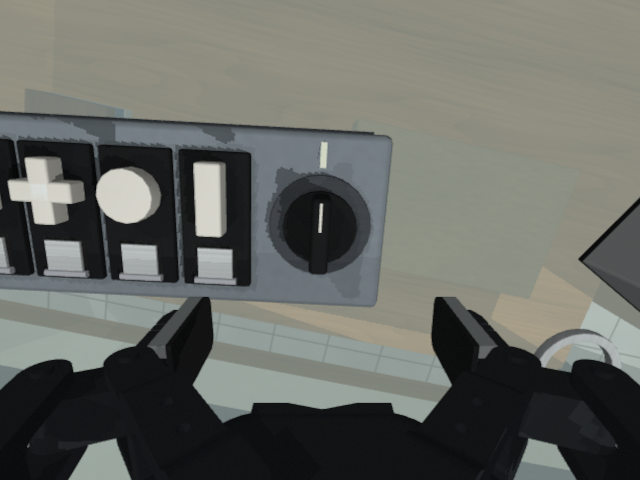

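The knob's pointer at (320,205–230) lines up with the mark at (323,155), so it is at zero. Next is the round key, seen at (128,195). I'll cross-check its position while moving with the gripper shut.

```bash
python3 - <<'E'
from h import *
import pickle
im=pickle.load(open("w2.pkl","rb"))
for u,v in((128,195),(210,199),(46,190)): print(ray(im,u,v,.088))
a,b=ray(im,320,205,.104),ray(im,319,231,.104);c,d=ray(im,324,142,.06),ray(im,323,167,.06)
for p,q in((a,b),(c,d)):print(np.rad2deg(np.arctan2(*(q-p)[1::-1])))
E
```

```text
[ 0.54421203 -0.08449941  0.088     ]
[ 0.53390599 -0.02469538  0.088     ]
[ 0.55370823 -0.14399523  0.088     ]
10.332989835697555
10.306537465944196
```

Request:
move_arm(steps="1 2.7 -14.6 0 0 0 3; 1 2.7 -14.6 0 0 0 3; 1 2.7 -14.6 0 0 0 3; 1 2.7 -14.6 6 0 0 3; 1 2.7 -14.6 9 0 0 3")

```text
t: 7.58
ee_pos: [0.5432, -0.0867, 0.2966]
orientation: [-0.004, -0.082, 0.997, 0.001]
force: [0.4, -1.0, 0.1]
width: -0.0001
finger_force: 0.0
```

```bash
python3 -c "
from h import *
k=box(-.02,-.017); go(k[0],k[1],.252,189.5)"
```

```text
cm [-0.11 -0.02  4.46] deg [ 0.1 -0.4 -0. ] t 7.575 F [ 0.4 -1.   0.1] q6 -1.91 [ 0.5432 -0.0867  0.2966]
```

Request:
move_arm(steps="1 0 0 1.5 0 0 0; 1 0 0 3 0 0 0; 1 0 0 4 0 0 0; 1 0 0 4.7 0 0 0; 1 0 0 4.7 0 0 0")

```text
t: 8.2
ee_pos: [0.5449, -0.0862, 0.2546]
orientation: [0.0, -0.083, 0.997, -0.0]
force: [-1.7, 0.2, 4.2]
width: -0.0
finger_force: 1.8
```

Request:
move_arm(steps="1 0 0 0.2 0 0 0; 1 0 0 0.4 0 0 0; 1 0 0 0.4 0 0 0")

```text
t: 8.57
ee_pos: [0.5447, -0.0862, 0.2531]
orientation: [0.001, -0.083, 0.997, -0.0]
force: [-4.7, 1.5, 18.6]
width: -0.0002
finger_force: 9.6
```

The key is at its bottom stop with 19 N on it. I'll let it up and rise.

Request:
move_arm(steps="1 0 0 -1 0 0 0; 1 0 0 -2.5 0 0 0; 1 0 0 -5 0 0 0; 1 0 0 -5 0 0 0; 1 0 0 -5 0 0 0")

```text
t: 9.2
ee_pos: [0.5445, -0.0863, 0.2996]
orientation: [-0.0, -0.083, 0.997, 0.0]
force: [0.1, -0.4, -0.2]
width: 0.0001
finger_force: 0.0
```

```bash
python3 - <<'E'
from h import *
im=cam("top"); cr=cv2.resize(im["pixels"][215:310,275:445],None,fx=4,fy=4); 
s=cam("scene")["pixels"][170:320,200:400]; s=cv2.resize(s,None,fx=3,fy=3)
cv2.imwrite("pics/s3.png",s[:,:,::-1])
k=box(-.02,.045); go(k[0],k[1],.295,189.5)
E
```

```text
cm [0.04 6.17 0.41] deg [ 0.  -0.1  0. ] t 9.3 F [ 0.   0.  -0.1] q6 -1.91 [ 0.5444 -0.0863  0.299 ]
```

View pics/s3.png

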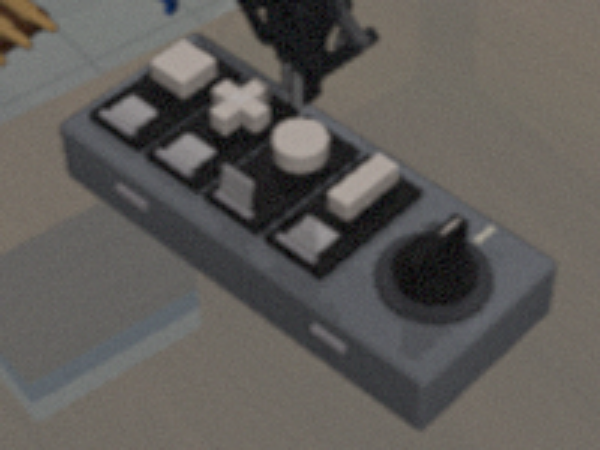

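The round key's flag stands at crop (237,190), the round key is back up, and the other flags lie flat. Bar key next.

Request:
move_arm(steps="1 0 3 0 0 0 0; 1 0 6.2 0 0 0 0; 1 0 6.2 0 0 0 0; 1 0 6.2 0 0 0 0")

```text
t: 9.8
ee_pos: [0.5345, -0.0254, 0.2995]
orientation: [-0.0, -0.083, 0.997, -0.0]
force: [-0.6, 0.2, 0.7]
width: -0.0
finger_force: 0.0
```

```bash
python3 -c "
from h import *
k=box(-.02,.045); go(k[0],k[1],.252,189.5)"
```

```text
cm [0.07 0.01 4.76] deg [-0. -0.  0.] t 9.8 F [-0.6  0.2  0.7] q6 -1.81 [ 0.5345 -0.0254  0.2995]
```

Request:
move_arm(steps="1 0 0 1.5 0 0 0; 1 0 0 3 0 0 0; 1 0 0 4.2 0 0 0; 1 0 0 5 0 0 0; 1 0 0 5 0 0 0")

```text
t: 10.42
ee_pos: [0.5339, -0.0256, 0.2528]
orientation: [-0.0, -0.083, 0.997, -0.0]
force: [-9.2, -1.1, 26.9]
width: -0.0001
finger_force: 13.5
```

Request:
move_arm(steps="1 0 0 0 0 0 0; 1 0 0 0 0 0 0")

```text
t: 10.68
ee_pos: [0.5338, -0.0255, 0.2529]
orientation: [-0.0, -0.083, 0.997, -0.0]
force: [-9.8, -1.4, 25.4]
width: -0.0003
finger_force: 13.2
```

The bar key is bottomed. I'll rise to the same height as before.

Request:
move_arm(steps="1 0 0 -1 0 0 0; 1 0 0 -2.5 0 0 0; 1 0 0 -5 0 0 0; 1 0 0 -5 0 0 0; 1 0 0 -5 0 0 0")

```text
t: 11.3
ee_pos: [0.5342, -0.0251, 0.2993]
orientation: [-0.001, -0.083, 0.997, 0.0]
force: [-0.1, 0.7, 0.3]
width: -0.0001
finger_force: 0.0
```

```bash
python3 - <<'E'
from h import *
s=cam("scene")["pixels"][170:320,200:400]; s=cv2.resize(s,None,fx=3,fy=3)
cv2.imwrite("pics/s4.png",s[:,:,::-1])
k=box(-.02,-.141); go(k[0],k[1],.30,189.5)
E
```

```text
cm [  0.04 -18.63  -0.11] deg [ 0.  -0.1  0. ] t 11.35 F [ 0.9 -0.7  1. ] q6 -1.81 [ 0.5341 -0.0252  0.299 ]
```

View pics/s4.png

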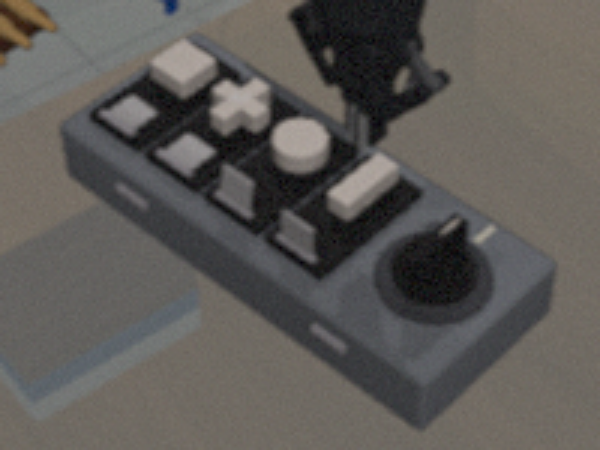

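The bar flag at crop (297,235) and the round flag both stand, and the bar key is up. The knob is still at zero. Square key next, crossing over the other keys at a safe height.

Request:
move_arm(steps="1 0 -5 -2 0 0 0; 1 0 -11 -2 0 0 0; 1 0 -16 -2 0 0 0; 1 0 -18.6 -1 0 0 0; 1 0 -18.6 0 0 0 0")

```text
t: 11.98
ee_pos: [0.5651, -0.2102, 0.2983]
orientation: [-0.001, -0.082, 0.997, 0.0]
force: [-0.1, 0.4, 0.3]
width: 0.0001
finger_force: 0.0
```

Request:
move_arm(steps="1 0 0 0 0 0 0; 1 0 0 0 0 0 0")

```text
t: 12.22
ee_pos: [0.5652, -0.2075, 0.2999]
orientation: [-0.0, -0.084, 0.996, 0.0]
force: [-0.3, 0.7, 0.4]
width: 0.0003
finger_force: 0.0
```

```bash
python3 -c "
from h import *
k=box(-.02,-.141); go(k[0],k[1],.252,189.5)"
```

```text
cm [ 0.09 -0.14  4.79] deg [ 0.  -0.   0.1] t 12.225 F [-0.3  0.7  0.4] q6 -2.11 [ 0.5652 -0.2075  0.2999]
```

Request:
move_arm(steps="1 0 0 1.5 0 0 0; 1 0 0 3 0 0 0; 1 0 0 4.2 0 0 0; 1 0 0 5 0 0 0; 1 0 0 5 0 0 0")

```text
t: 12.85
ee_pos: [0.5648, -0.2082, 0.253]
orientation: [-0.0, -0.083, 0.997, 0.0]
force: [-7.4, 3.2, 22.5]
width: -0.0003
finger_force: 11.1
```

Request:
move_arm(steps="1 0 0 0 0 0 0; 1 0 0 0 0 0 0")

```text
t: 13.1
ee_pos: [0.5647, -0.2082, 0.253]
orientation: [0.0, -0.083, 0.997, 0.0]
force: [-6.9, 3.8, 21.2]
width: 0.0001
finger_force: 10.7
```

Request:
move_arm(steps="1 0 0 -1 0 0 0; 1 0 0 -2.5 0 0 0; 1 0 0 -8 0 0 0; 1 0 0 -12 0 0 0; 1 0 0 -12 0 0 0")

```text
t: 13.72
ee_pos: [0.566, -0.209, 0.3739]
orientation: [0.004, -0.083, 0.997, -0.002]
force: [1.3, -0.4, 0.2]
width: 0.0001
finger_force: 0.0
```

```bash
python3 - <<'E'
from h import *
s=cam("scene")["pixels"]; cv2.imwrite("pics/s5.png",cv2.resize(s[140:320,160:400],None,fx=3,fy=3)[:,:,::-1])
E
```

```text
(no output)
```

View pics/s5.png

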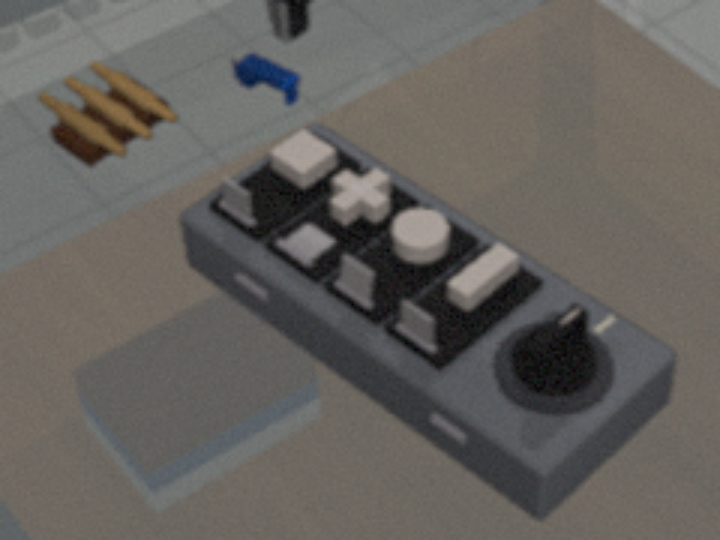

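The square, round and bar flags stand at crop (237,200), (355,280) and (418,325). The cross flag at (305,243) lies flat, all keys are up, and the gripper is clear.

```bash
python3 -c "
from plant import ctrl
print(ctrl.finish_job())"
```

```text
the job is handed in; nothing more can be done
None
```

I turned the knob back to its zero stop, then pressed the round, bar and square keys in that order; in the last picture their flags stand, the cross key's flag lies flat and all four keys are up. I handed the job in at about 14 s; it returned no verdict.

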